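Seat a model under the retaining lip and change the vacuum over

ROBOT

A 7-joint arm with a two-finger parallel gripper is mounted at the origin on the work surface. World frame = base frame: x ahead of the robot, y to its left, z up, the work surface at z = 0. Lengths are in m, angles in rad, forces in N, time in s.
With the tool pointing down it reaches from about 0.35 to 0.9 m from the base axis. Payload 8.1 kg.
Tool frame: the origin (TCP) lies at the very end of the fingers, on their centre line; the grasp point (between the pads) lies arm.hold_point_z behind it (arm.hold_point_z is the distance from the TCP to the grasp point, in m); z points along the fingers, y is the line along which they close (so a half turn about z gives the same grasp; the last joint's range is limited). The gripper opens to 92 mm and grips with 3 to 60 N. Pads are 19 mm wide; open, the fingers measure 130 mm over their backs; the gripper's body (75 mm by 190 mm) begins 47 mm behind the grasp point.
Start: joints at [-1.273, 0.434, 0.025, 1.573, -0.012, 1.134, -0.075], TCP at [0.244, 0.575, 0.227] pointing down, gripper open.
Joint ranges: [-2.62, 2.62], [-0.44, 2.09], [-1.27, 1.32], [0.08, 2.57], [-1.32, 4.46], [0.12, 2], [-2.74, 2.74]. Speed limits (rad/s): [2.22, 2.22, 3.01, 3.01, 3.14, 3.14, 3.14].

INTERFACE

Orientations are given as a rotation vector (axis times angle).
In Python, from cell import arm, vision, job, cut_out gives the robot as it stands. The module is installed in compiled form; this text tells all that it offers.
- The arm moves only by the tool play_rows, never from a script. Its argument "increments" is text: rows parted by semicolons, each of 5 numbers parted by spaces: the shift along the tool's x, y, z in cm, then the turn about the tool's z in degrees, then the opening, from -1 (shut) to 1 (fully open), so that 0 is half open. A call has 1 to 5 rows; each row shifts and turns the commanded pose from where the row before left it, along the tool's axes as they then stand; what a row does not reach is not made up. A row lasts 1/12 s, in which the tool goes at most 41.7 mm and 7.16 degrees, less where a joint would pass 70% of its speed; a pose out of reach is approached as far as the arm can. A call is refused whole if a number of a shift passes 4.17 or a number of a turn 7.16, either way. A call with a gripper value outside its range is refused whole. The fingers move at their own pace and stop on an object; "grip_force" is the grip in N (left out, the last holds). Time passes only in rows, so rows that do not move let the fingers close. It gives the time, the measured TCP pose, the force, the opening and the grip force at its end, in the units of the state.
- arm.observe(): the state, without advancing time (a new reading comes with each control period).
- vision.get_image(name): name is "side" or "top" or "wrist"; returns a dict with "frame" (384x512x3 uint8, red, green, blue), "z_map" (384x512 float32, m along the optical axis (not along the pixel's ray), 0 where there is no reading), "mtx" (3x3 intrinsics, pixels), "cam_to_world" (4x4, takes a point from camera to world coordinates). Camera axes: x right, y up, looking along -z (the intrinsics and any distortion apply to the point x, -y, -z); pixel columns grow to the right and rows downward; lengths in m; the calibration is good to about 2 mm. A picture is of the moment at which its call begins.
- job.sign_off(): hands the job in; it is judged then, once.
Trained networks look in a picture, given as the dict that the camera call returned (one of the last four; its "shot" number tells which), for a name from the list of things; names that differ only in an ending like _2 or _b are one class to them, and where a whole thing is asked for, a point or a joint stands for the part that bears it (a point fixed in the world has none). Each returns a list of dicts, best first, with "confidence" (0 to 1); they miss things now and then, are a little off and sometimes report something else, mostly with a low value. They report only what shows in the picture. A call takes as long as a camera call.
- cut_out(query, picture): "mask" (384x512 bool, what is visible of it) and "point" ([row, column] in pixels, amid what is visible of it).
The state is a dict: "clock": time; "joints": joint angles; "dq": joint speeds; "joint_efforts": joint torques, N m; "position": TCP position; "ee_rot": TCP orientation; "force": force on the tool from outside, world axes, zero at the start; "ft_torque": the same for the moment, N m; "width": opening from 0.0 (shut) to 1.0 (fully open); "gripper_force": force on a finger pad.
Only numpy, scipy, OpenCV 4.12 (cv2) and the standard library are available. Lean on these libraries where they do the work, as an engineer would, in place of code of your own. Each camera call takes 0.05 s, during which the arm holds its last target. There are 200 camera calls.

TASK

Without disturbing the other things on the bench, push the domed gatehouse model along the bench, flat on its plinth and never lifted or tipped, into the blue retaining block until the plinth's edge is fully home under the overhanging lip, against the back. Only then change the vacuum over with the red-knobbed lever: from the white side bring it upright to centre off, leave it there for a good second, then take it right over to the green side.

Things in the scene. Friction and masses are not known exactly. Their poses are not given: they have to be found in the camera images.
- model: pale wooden gatehouse with a low dome on a solid flat brown plinth, about 0.5 kg, loose. Plinth 110 (own x) x 150 (own y) x 24 mm high. House on it 88 x 74 mm (cornice 94 x 80), to 50 mm above the bench, corner turrets to 60, dome to 72. Origin: centre of the plinth's underside. Starts 205-265 mm short of home along the block's y, up to 35 mm off line and 0.35 rad askew; +y end goes in first.
- plinth_front (a point): middle of the plinth's top edge at its +y (leading) end, 75 mm from the model's origin; the bare plinth stands out 38 mm beyond the house wall here and at the trailing (-y) end
- block: retaining block fixed to the bench, blue with aluminium cheeks, opening towards its own -y; the bench is its floor. Origin: the point on the bench where the model's origin lies when fully home, the axes of both then agreeing. Back face at y = +75 mm. Cheeks' inner faces at x = +-58 mm (3 mm play each side) from y = +75 to +15 mm, 29 mm high. A green-capped fitting stands on its back to 73 mm.
- lip_edge (a point): middle of the lower front edge of the block's overhanging blue lip, at block y = +47 mm, 29 mm above the bench; the lip reaches 28 mm out from the back face, is 176 mm wide and 12 mm thick (top at 41 mm)
- mouth (a point): middle of the block's flared mouth on the bench, at block y = -12 mm; the flared guides, 29 mm high, open from x = +-58 mm at y = +15 to +-78 mm here
- selector_box: grey vacuum changeover box, fixed, 120 (x) x 90 (y) x 45 mm high, white plate on its -x half, black strip in the middle, green plate on its +x half. Origin: centre of the underside. The lever's hinge runs along its y axis, 45 mm above the origin.
- selector (a joint): lever angle in rad: 0 leans fully to the white side (box's -x), 0.6 stands upright (centre off), 1.2 leans fully to the green side (box's +x). It starts between 0 and 0.1, moves with about 2 N at the knob and stays where it is left; no detent.
- selector_tip (a point): centre of the lever's red ball knob, 30 mm diameter, 90 mm from the hinge (135 mm above the bench when upright, 119 mm when fully over); below it a 12 mm steel stick.
- tower: bystander: pale wooden tower model, 85 x 85 x 233 mm, origin under its centre; leave alone
- glue: bystander: white glue bottle, 54 mm diameter, 150 mm high, origin under its centre; leave alone
- pencil_pot: bystander: white pot of pencils, 80 mm diameter, about 170 mm high, origin under its centre; leave alone
- archway: bystander: pale wooden archway model, 46 x 126 x 86 mm, origin under its centre; leave alone
- courtyard: bystander: small open wooden courtyard model, 90 x 110 x 55 mm, origin under its centre; leave alone
- offcuts: bystander: two plywood offcuts in one piece, 100 x 160 x 24 mm, origin under its centre; leave alone

How it is judged:
By the outcome, as a careful person would: the job done as asked, in the order asked, and still so for the second after the job is handed in, with the robot touching nothing.
It also fails if it takes over 69 s, if anything falls off the work surface, if the arm or the gripper's body presses on something with over 40 N, if the wrist force passes 120 N, or if a joint passes its speed limit or range.

## Working session

There is one attempt and no reset: what is moved stays moved. The work goes in short steps, Python scripts to look and compute and a tool call to move; the robot and the scene stay as the last step left them, time stands still between calls to the robot, and variables do not carry over. Pictures are saved under pics/ and viewed, at most 13 in all, crops included, and the job is handed in when it is done.

Besides the shell and the picture viewer there is one more tool, called after "Emit:" as a command line: name --argument value ..., lists and objects as JSON in quotes. play_rows: Moves the arm, as the interface text tells. Its arguments: {"type":"object","properties":{"increments":{"type":"string"},"grip_force":{"type":"number"}},"required":["increments"]}

```bash
mkdir -p pics
cat > h.py <<'E'
from cell import arm, vision, job, cut_out
import numpy as np, cv2
from scipy.spatial.transform import Rotation as R
def pts(p, mask=None):
    z=p["z_map"]; K=p["mtx"]; m=z>0
    if mask is not None: m&=mask
    r,c=np.nonzero(m); d=z[r,c]
    X=np.c_[(c-K[0,2])/K[0,0]*d, -(r-K[1,2])/K[1,1]*d, -d]
    T=p["cam_to_world"]; return X@T[:3,:3].T+T[:3,3]
def proj(p,X):
    T=np.linalg.inv(p["cam_to_world"]); c=np.atleast_2d(X)@T[:3,:3].T+T[:3,3]; K=p["mtx"]
    return np.c_[K[0,2]+K[0,0]*c[:,0]/-c[:,2], K[1,2]-K[1,1]*c[:,1]/-c[:,2]]
def save(n,f): cv2.imwrite(f"pics/{n}.png",cv2.cvtColor(f,cv2.COLOR_RGB2BGR))
E
python3 - <<'E'
from h import *
s=arm.observe();print(s, arm.hold_point_z)
a=vision.get_image("top");b=vision.get_image("side")
save("a",np.vstack([a["frame"]])); save("b",b["frame"])
for q in ["model","block","selector_box","selector_tip","tower","glue","pencil_pot","archway","courtyard","offcuts","plinth_front","lip_edge","mouth"]:
    for n,p in(("top",a),("side",b)):
        for d in cut_out(q,p)[:2]:
            P=pts(p,d["mask"])
            if len(P): print(q,n,round(d["confidence"],2),np.round(d["point"]),len(P),np.round(np.median(P,0),3),np.round(np.percentile(P,2,0),3),np.round(np.percentile(P,98,0),3))
E
```

```text
{'clock': 0.0, 'joints': array([-1.27257804,  0.43522812,  0.02495063,  1.57410236, -0.01160801,
        1.13399258, -0.07512793]), 'dq': array([-2.32881454e-04, -9.06015846e-05,  2.46342113e-04,  2.40985944e-04,
       -7.32291037e-04, -5.40569590e-04, -1.26878639e-04]), 'joint_efforts': array([ 1.68607428e-03, -6.67834711e+01,  9.86409858e-01, -3.14460039e+01,
       -6.04011817e-02,  4.29612282e-02,  1.63073746e-04]), 'position': array([0.24369515, 0.57497325, 0.22593948]), 'ee_rot': array([-6.25484387e-01, -3.07850209e+00,  2.47243818e-03]), 'force': array([-0.02571356, -1.25641552, -0.39910438]), 'ft_torque': array([-0.01066427,  0.03989112,  0.00976742]), 'gripper_force': 0.0, 'width': 1.0012445706630455} 0.0188
model top 0.74 [179. 277.] 1560 [ 0.599 -0.023  0.029] [ 0.547 -0.096  0.02 ] [0.656 0.05  0.072]
model side 0.74 [231. 273.] 1634 [ 0.594 -0.063  0.027] [ 0.545 -0.108  0.003] [0.649 0.032 0.07 ]
block side 0.74 [174. 252.] 1077 [0.6   0.257 0.034] [ 0.517  0.188 -0.   ] [0.692 0.351 0.063]
selector_box top 0.85 [210. 372.] 1154 [ 0.503 -0.326  0.047] [ 0.446 -0.372  0
[... 1992 characters left out ...]
659 0.05  0.072]
plinth_front top 0.32 [154. 403.] 907 [ 0.682 -0.419  0.07 ] [ 0.64  -0.496 -0.002] [ 0.728 -0.38   0.167]
plinth_front side 0.79 [232. 273.] 1569 [ 0.594 -0.064  0.028] [ 0.545 -0.108  0.005] [0.649 0.015 0.07 ]
plinth_front side 0.37 [187. 183.] 962 [0.367 0.185 0.034] [0.319 0.167 0.003] [0.415 0.282 0.056]
lip_edge top 0.6 [179. 187.] 1236 [0.602 0.27  0.042] [0.518 0.211 0.013] [0.69  0.306 0.069]
lip_edge side 0.82 [175. 247.] 1025 [0.602 0.256 0.035] [0.518 0.188 0.001] [0.691 0.303 0.061]
mouth top 0.83 [182. 183.] 1352 [0.601 0.27  0.042] [0.518 0.203 0.007] [0.69 0.31 0.07]
mouth side 0.86 [174. 252.] 1041 [0.602 0.256 0.035] [0.518 0.188 0.   ] [0.691 0.304 0.065]
```

View pics/a.png

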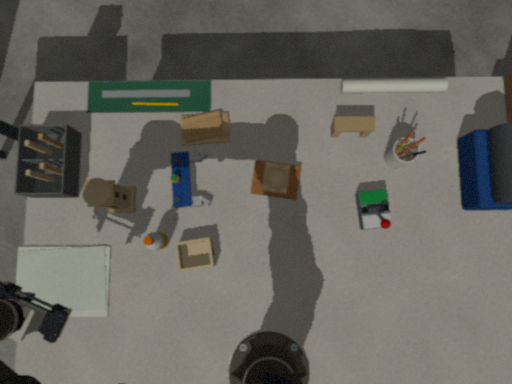

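View pics/b.png

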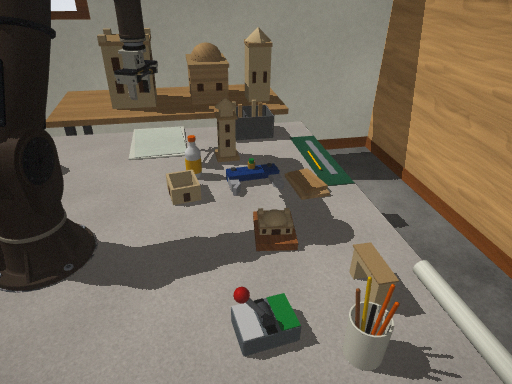

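Top view (a) has the block at about col 182, row 180, opening right towards -y. The model is at (277,179), slightly askew, and the lever box is at (372,210) with its red knob at (387,224) on the white side. The side view (b) agrees. Next I'll fit the poses.

```bash
cat >> h.py <<'E'
def rect(P):
    (c,wh,an)=cv2.minAreaRect((P[:,:2]*1000).astype(np.float32)); return np.round(c,1),np.round(wh,1),round(an,2)
from scipy.optimize import minimize
def modelpose(p,names,x0,lab,kw):
    pass
def fitmodel(views, guess=None):
    """fit plinth+house height map to points: brute residual on z of predicted heightfield"""
    P=np.vstack(views); P=P[np.hypot(P[:,0]-guess[0],P[:,1]-guess[1])<0.13]
    def cost(v):
        c,s=np.cos(v[2]),np.sin(v[2]); d=P[:,:2]-v[:2]
        x=d[:,0]*c+d[:,1]*s; y=-d[:,0]*s+d[:,1]*c
        sd=np.maximum(np.abs(x)-.055,np.abs(y)-.075)   # signed dist to plinth outline
        sh=np.maximum(np.abs(x)-.047,np.abs(y)-.040)
        z=P[:,2]
        lo=np.clip((z-0.012)/0.012,0,1)*np.clip(sd,0,.01)+np.clip((0.012-z)/0.012,0,1)*np.clip(-sd,0,.01)
        hi=np.clip((z-0.034)/0.006,0,1)*np.clip(sh,0,.01)+np.clip((0.03-z)/0.006,0,1)*np.clip(-sh,0,.01)
        return 1e3*(lo.mean()+hi.mean())
    best=min((minimize(cost,[guess[0]+dx,guess[1]+dy,guess[2]+t],method="Nelder-Mead",options=dict(xatol=1e-5,fatol=1e-6)) for t in(-.15,0,.15) for dx in(-.01,.01) for dy in(-.01,.01)),key=lambda r:r.fun)
    return best.x,best.fun
E
python3 - <<'E'
from h import *
a=vision.get_image("top");b=vision.get_image("side")
A=pts(a);B=pts(b)
for n,V in(("top",[A]),("side",[B]),("both",[A,B])):
    print(n,fitmodel(V,(.599,-.023,-.1)))
f=a["frame"];save("c",np.hstack([cv2.resize(f[140:220,150:230],(400,400),interpolation=2),cv2.resize(f[140:220,235:315],(400,400),interpolation=2)]))
for n,p,P in(("top",a,A),("side",b,B)):
    blue=(p["frame"][...,2].astype(int)-p["frame"][...,0]>50)&(p["z_map"]>0); bl=blue[p["z_map"]>0]
    Q=P[bl]; Q=Q[(abs(Q[:,0]-.6)<.15)&(abs(Q[:,1]-.25)<.12)]
    print(n,len(Q),np.histogram(Q[:,2],np.arange(0,.085,.005)))
    L=Q[abs(Q[:,2]-.041)<.006]; print("lip",rect(L),np.median(L[:,2]))
    Q=P[(abs(P[:,0]-.6)<.12)&(P[:,1]>.13)&(P[:,1]<.35)&(abs(P[:,2]-.029)<.004)]; print("29mm",rect(Q),len(Q))
    for lo in (.035,):
        # per-column front/back edges of lip
        xs=np.arange(.52,.69,.02)
        for x in xs:
            q=L[abs(L[:,0]-x)<.01]; print(round(x,3),q[:,1].min().round(4),q[:,1].max().round(4),end=" | ")
        print()
    m=cut_out("selector_box",p)[0]["mask"];Q=pts(p,m);Q=Q[abs(Q[:,2]-.046)<.006];print("box",rect(Q))
    fr=p["frame"].astype(int); red=(fr[...,0]-fr[...,1]>80)&(fr[...,0]-fr[...,2]>80)&m; print("knob",np.median(pts(p,red),0).round(4),red.sum())
E
```

```text
top (array([ 0.60385628, -0.02399631, -0.15122518]), np.float64(0.005412267164222553))
side (array([ 0.60475943, -0.02673397, -0.15185454]), np.float64(0.0683797649770311))
both (array([ 0.60439016, -0.02619689, -0.15243043]), np.float64(0.04305903902824189))
top 523 (array([  0,   0,   0,   0,   0,   0,   0,  77, 384,  61,   1,   0,   0,
         0,   0,   0]), array([0.   , 0.005, 0.01 , 0.015, 0.02 , 0.025, 0.03 , 0.035, 0.04 ,
       0.045, 0.05 , 0.055, 0.06 , 0.065, 0.07 , 0.075, 0.08 ]))
lip (array([598.9, 277.9]), array([165.5,  53.4]), 4.07) 0.04223901525660145
29mm (array([606. , 237.4]), array([175.9,  84.5]), 2.89) 232
0.52 0.2463 0.2987 | 0.54 0.2463 0.301 | 0.56 0.25 0.3024 | 0.58 0.2504 0.3028 | 0.6 0.2514 0.2841 | 0.62 0.2541 0.3037 | 0.64 0.2547 0.304 | 0.66 0.2642 0.2967 | 0.68 0.2618 0.2784 | Traceback (most recent call last):
  File "<stdin>", line 19, in <module>
IndexError: list index out of range
```

View pics/c.png

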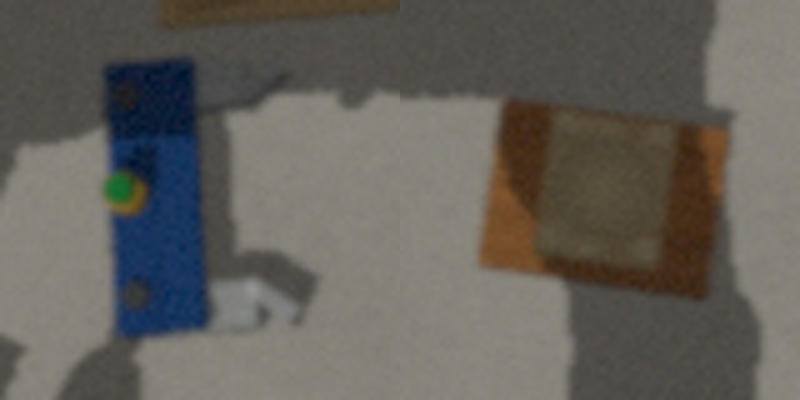

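```bash
cat >> h.py <<'E'
def yaw_of(Rm): return np.arctan2(Rm[1,1],Rm[0,1])   # world angle of tool y
def plan(wps, n=None, vmax=3.6, wmax=6.5, op=1.0):
    """wps: list of (x,y,z,yaw of tool y in rad, rows or None); prints rows"""
    s=arm.observe(); pos=np.array(s["position"]); Rm=R.from_rotvec(s["ee_rot"]).as_matrix()
    print("from",pos.round(4),round(yaw_of(Rm),4)); rows=[]
    for x,y,z,yw,k in wps:
        d=np.array([x,y,z])-pos; dy=(yw-yaw_of(Rm)+np.pi)%(2*np.pi)-np.pi; td=-np.degrees(dy)
        k=k or max(1,int(np.ceil(max(np.linalg.norm(d)*100/vmax,abs(td)/wmax))))
        for i in range(k):
            tgt=np.array([x,y,z])-d*(k-1-i)/k
            v=np.round(Rm.T@(tgt-pos)*100,2); t=round(td/k,1)
            rows.append("%g %g %g %g %g"%(*v,t,op)); pos=pos+Rm@v/100; Rm=Rm@R.from_euler("z",t,degrees=True).as_matrix()
    for i in range(0,len(rows),5): print("; ".join(rows[i:i+5]))
E
python3 - <<'E'
from h import *
s=arm.observe();print(R.from_rotvec(s["ee_rot"]).as_matrix().round(3))
plan([(.52,.10,.27,-.05,None)])
E
```

```text
[[-0.921  0.39   0.   ]
 [ 0.39   0.921 -0.   ]
 [-0.     0.    -1.   ]]
from [0.2439 0.5755 0.2267] 1.1699
-2.75 -2.06 -0.27 4.4 1; -2.9 -1.85 -0.27 4.4 1; -3.03 -1.62 -0.27 4.4 1; -3.15 -1.38 -0.27 4.4 1; -3.24 -1.13 -0.27 4.4 1
-3.32 -0.89 -0.27 4.4 1; -3.38 -0.62 -0.27 4.4 1; -3.42 -0.37 -0.27 4.4 1; -3.43 -0.1 -0.27 4.4 1; -3.43 0.17 -0.27 4.4 1
-3.41 0.42 -0.27 4.4 1; -3.37 0.69 -0.27 4.4 1; -3.31 0.94 -0.28 4.4 1; -3.22 1.19 -0.27 4.4 1; -3.12 1.44 -0.27 4.4 1
-3 1.67 -0.27 4.4 1
```

Emit:
play_rows --increments "-2.8 -2.1 -0.3 4.4 0; -2.9 -1.9 -0.3 4.4 0; -3 -1.6 -0.3 4.4 0; -3.2 -1.4 -0.3 4.4 0; -3.2 -1.1 -0.3 4.4 0"

```text
clock: 1.97
position: [0.3309, 0.4247, 0.242]
ee_rot: [1.207, 2.9, 0.0]
force: [0.4, 0.4, -0.6]
width: 0.689
gripper_force: 0.0
```

Emit:
play_rows --increments "-3.3 -0.9 -0.3 4.4 0; -3.4 -0.6 -0.3 4.4 0; -3.4 -0.4 -0.3 4.4 0; -3.4 -0.1 -0.3 4.4 0; -3.4 0.2 -0.3 4.4 0"

```text
clock: 2.38
position: [0.4168, 0.2769, 0.2572]
ee_rot: [-1.738, -2.617, -0.001]
force: [1.0, 0.4, -1.5]
width: 0.501
gripper_force: 0.0
```

Emit:
play_rows --increments "-3.4 0.4 -0.3 4.4 0; -3.4 0.7 -0.3 4.4 0; -3.3 0.9 -0.3 4.4 0; -3.2 1.2 -0.3 4.4 0; -3.1 1.4 -0.3 4.4 0"

```text
clock: 2.8
position: [0.5024, 0.1284, 0.2722]
ee_rot: [2.205, 2.237, 0.001]
force: [0.4, 0.5, 0.9]
width: 0.495
gripper_force: 0.0
```

Run:
```python
from h import *
s=arm.observe();print(s["clock"],s["position"],s["width"])
w=vision.get_image("wrist");print(w["cam_to_world"].round(3));save("d",w["frame"])
for c in[(.6,.28,0),(.6,.05,0),(.6,-.02,0)]:print(c,proj(w,c))
np.savez("w1",**{k:w[k] for k in("frame","z_map","mtx","cam_to_world")})
plan([(.52,.10,.27,-.05,None)])
```

```text
2.8 [0.5023576  0.12835632 0.27220197] 0.4946542977404267
[[ 1.    -0.011 -0.005  0.501]
 [ 0.012  0.953  0.304  0.21 ]
 [ 0.002 -0.304  0.953  0.43 ]
 [ 0.     0.     0.     1.   ]]
(0.6, 0.28, 0) [[342.13356751  23.34578751]]
(0.6, 0.05, 0) [[327.02234852 210.03429625]]
(0.6, -0.02, 0) [[323.29599957 256.07072319]]
from [0.5058 0.1212 0.2731] 0.001
-2.12 1.42 0.32 2.9 1
```

View pics/d.png

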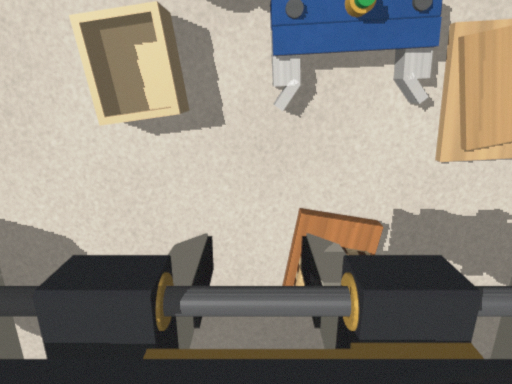

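The wrist view shows the lip's lower front edge from (275,54) to (441,46), both cheeks and flares, and the leading part of the plinth around (340,225). I'll use this edge to fix the block's pose.

```bash
cat >> h.py <<'E'
def onplane(p,uv,z):
    K=p["mtx"];T=p["cam_to_world"];uv=np.atleast_2d(uv)
    d=np.c_[(uv[:,0]-K[0,2])/K[0,0],-(uv[:,1]-K[1,2])/K[1,1],-np.ones(len(uv))]@T[:3,:3].T
    return T[:3,3]+d*((z-T[2,3])/d[:,2])[:,None]
def block(w):
    f=w["frame"].astype(int); m=(f[...,2]-f[...,0]>40)
    n,l,st,_=cv2.connectedComponentsWithStats(m.astype(np.uint8)); i=1+np.argmax(st[1:,4]); m=l==i
    cols=[c for c in range(512) if m[:,c].sum()>8]; low=np.array([[c,np.nonzero(m[:,c])[0].max()+.5] for c in cols])
    c0,c1=low[0,0]-.5,low[-1,0]+.5; mid=low[6:-6]
    k=np.polyfit(mid[:,0],mid[:,1],1); r=mid[:,1]-np.polyval(k,mid[:,0]); mid=mid[abs(r)<1.5]; k=np.polyfit(mid[:,0],mid[:,1],1)
    E=onplane(w,[(c0,np.polyval(k,c0)),(c1,np.polyval(k,c1))],.029)
    yaw=np.arctan2(*(E[1]-E[0])[1::-1]); c=E.mean(0)[:2]
    return E,c-.047*np.array([-np.sin(yaw),np.cos(yaw)]),yaw
E
python3 - <<'E'
from h import *
w=dict(np.load("w1.npz"))
E,o,y=block(w);print(E.round(4),np.linalg.norm(E[1]-E[0]),o,y)
P=pts(w)
L=P[(abs(P[:,2]-.041)<.003)&(abs(P[:,0]-.6)<.12)&(P[:,1]>.2)];print("liptop",rect(L),L[:,2].mean())
C=P[(abs(P[:,2]-.029)<.003)&(abs(P[:,0]-.61)<.09)&(P[:,1]>.17)&(P[:,1]<.27)]
for s in(-1,1):
    q=C[(C[:,0]-.61)*s>0];c,n=np.cos(y),np.sin(y);d=q[:,:2]-o
    print(s,len(q),(d@[c,n]).min(),(d@[c,n]).max(),(d@[-n,c]).min(),(d@[-n,c]).max())
    i=abs(d@[-n,c]-.03)<.01; print("cheek",(d[i]@[c,n]).min(),(d[i]@[c,n]).max())
print(fitmodel([P],(.604,-.026,-.152)))
E
```

```text
[[0.517  0.2425 0.029 ]
 [0.7044 0.2546 0.029 ]] 0.1878194490968262 [0.61373976 0.20164939] 0.06442823633464813
liptop (array([605.4, 273.7]), array([176.8,  52.9]), 3.61) 0.04125839859385885
-1 1115 -0.09207034485101388 -0.015134166398197592 -0.01256975053454637 0.0462439115688714
cheek -0.09207034485101388 -0.06253726395487945
1 1205 -0.0003754466604021461 0.08457169735498593 -0.013079474094137148 0.04626425760898547
cheek 0.053013802340870254 0.08457169735498593
(array([ 0.60403658, -0.0288259 , -0.15507083]), np.float64(0.021674524389405488))
```

Run:
```python
from h import *
plan([(.583,-.160,.20,-.152,None),(.583,-.160,.012,-.152,6)],op=.4)
```

```text
from [0.5058 0.1212 0.2731] 0.001
-3.12 0.85 0.82 1 0.4; -3.11 0.91 0.83 1 0.4; -3.09 0.96 0.82 1 0.4; -3.08 1.01 0.83 1 0.4; -3.05 1.07 0.82 1 0.4
-3.04 1.12 0.82 1 0.4; -3.01 1.17 0.83 1 0.4; -3 1.23 0.82 1 0.4; -2.97 1.28 0.82 1 0.4; 0.01 -0.01 3.13 -0 0.4
0 -0.02 3.14 -0 0.4; 0.01 -0.01 3.13 -0 0.4; 0 -0.01 3.14 -0 0.4; 0.01 -0.02 3.13 -0 0.4; 0 -0.01 3.13 -0 0.4
```

Emit:
play_rows --increments "-3.1 0.9 0.8 1 0.4; -3.1 0.9 0.8 1 0.4; -3.1 1 0.8 1 0.4; -3.1 1 0.8 1 0.4; -3.1 1.1 0.8 1 0.4"

```text
clock: 3.27
position: [0.5483, -0.0271, 0.2315]
ee_rot: [2.297, 2.143, 0.001]
force: [1.5, -0.5, -0.7]
width: 0.7
gripper_force: 0.0
```

Emit:
play_rows --increments "-3 1.1 0.8 1 0.4; -3 1.2 0.8 1 0.4; -3 1.2 0.8 1 0.4; -3 1.3 0.8 1 0.4; 0 0 0 0 0.4"

```text
clock: 3.68
position: [0.5839, -0.1574, 0.1986]
ee_rot: [2.377, 2.05, -0.006]
force: [-1.4, -0.7, 1.0]
width: 0.706
gripper_force: 0.0
```

Emit:
play_rows --increments "0 0 3 0 0.4; 0 0 3 0 0.4; 0 0 3 0 0.4; 0 0 0 0 0.4; 0 0 0 0 0.4"

```text
clock: 4.1
position: [0.5835, -0.1494, 0.109]
ee_rot: [-2.368, -2.061, 0.003]
force: [0.1, -0.2, 1.0]
width: 0.703
gripper_force: 0.0
```

Run:
```python
from h import *
w=vision.get_image("wrist");save("e",w["frame"]);a=vision.get_image("top")
print(fitmodel([pts(w)],(.604,-.027,-.152)),fitmodel([pts(a)],(.604,-.027,-.152)))
plan([(.583,-.160,.012,-.152,None)],op=.4)
s=arm.observe();print(s["force"],s["width"])
```

```text
(array([ 0.58615219, -0.11853664, -0.77494901]), np.float64(3.4098501978911417)) (array([ 0.55827216, -0.09823489,  0.43497599]), np.float64(4.743911997922217))
from [ 0.5854 -0.1502  0.1115] -0.1389
-0.33 -0.04 3.32 0.3 0.4; -0.34 -0.04 3.31 0.3 0.4; -0.33 -0.04 3.32 0.3 0.4
[ 0.81740145  0.77596129 -0.10533602] 0.6947630448535057
```

View pics/e.png

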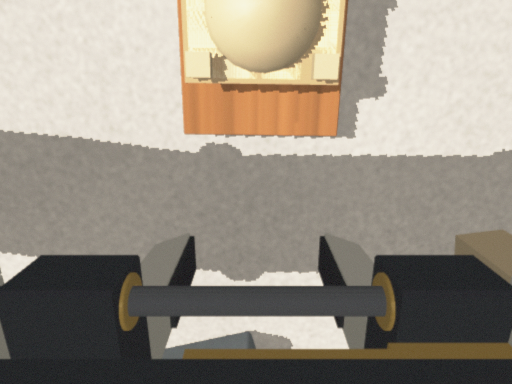

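Wrist view: the plinth's trailing top edge runs from (185,134) to (338,134), square to the fingers and almost centred.

```bash
sed -i 's/<0.13\]/<0.13]; P=P[P[:,2]<.08]/' h.py
python3 - <<'E'
from h import *
w=vision.get_image("wrist");E=onplane(w,[(184.5,134),(338.5,134.5)],.024);print(E,np.linalg.norm(E[1]-E[0]),np.arctan2(*(E[1]-E[0])[1::-1]))
e=E[1]-E[0];e/=np.linalg.norm(e);n=np.array([-e[1],e[0],0]);print("origin",E.mean(0)+.075*n)
P=pts(w);P=P[(P[:,2]<.075)&(P[:,1]>-.12)];print(fitmodel([P],(.604,-.027,-.152)))
s=[arm.observe() for _ in range(1)][0];d=np.array(s["position"])-E.mean(0);print("tcp rel edge: along n",d@n,"along e",d@e, s["position"])
E
```

```text
[[ 0.54131945 -0.09493589  0.024     ]
 [ 0.65172268 -0.11099888  0.024     ]] 0.11156564973477488 -0.14448010367088152
origin [ 0.60731941 -0.02874882  0.024     ]
(array([ 0.60434172, -0.02806318, -0.15496596]), np.float64(0.0001109632811797108))
tcp rel edge: along n -0.048431001873206224 along e -0.0038567957358147348 [ 0.58573145 -0.15033849  0.11182162]
```

Emit:
play_rows --increments "-0.4 0 3.3 0.4 0.4; -0.4 0 3.3 0.4 0.4; -0.2 0 3.2 0 0.4; 0 0 0 0 0.4; 0 0 0 0 0.4"

```text
clock: 4.67
position: [0.5829, -0.1599, 0.0124]
ee_rot: [-2.384, -2.044, 0.001]
force: [0.8, 1.0, 1.0]
width: 0.702
gripper_force: 0.0
```

```bash
sed -i 's/\*100,2); t=round(td\/k,1)/*100,ND); t=round(td\/k,1)/; 1i ND=1' h.py
cat >> h.py <<'E'
O=np.array([.6095,.2013]);OY=.063
def b2w(bx,by,th): c,s=np.cos(OY),np.sin(OY); return np.array([O[0]+c*bx-s*by,O[1]+s*bx+c*by]),th+OY
def w2b(x,y,th): c,s=np.cos(OY),np.sin(OY); d=np.array([x,y])-O; return d@[c,s],d@[-s,c],th-OY
def tcp_for(bx,by,th,off=.0845):
    p,t=b2w(bx,by,th); return p-off*np.array([-np.sin(t),np.cos(t)]),t
def pushpath(m,s1,L,step,total,z=.012,off=.0845):
    bx,by,th=w2b(*m); t0=th; s=0; w=[]
    while s<total:
        s+=step; t=t0 if s<s1 else t0*max(0,1-(s-s1)/L)
        bx+=-np.sin((t+th)/2)*step; by+=np.cos((t+th)/2)*step; th=t
        p,y=tcp_for(bx,by,th,off); w.append((*p,z,y,1))
    print("end block pose",bx,by,th); return w
E
python3 - <<'E'
from h import *
m=(.6045,-.0278,-.153);print(w2b(*m))
w0=tcp_for(*w2b(*m));print(w0)
plan([(*w0[0],.012,w0[1],5)]+pushpath(m,.03,.12,.0083,.149),op=.4)
E
```

```text
(np.float64(-0.01941383504803044), np.float64(-0.22833070973639938), -0.216)
(array([ 0.59162188, -0.1113129 ]), -0.153)
end block pose -8.897679427748896e-05 -0.08055457414902968 -0.001079999999999977
from [ 0.5829 -0.1599  0.0124] -0.1532
1 0 0 -0 0.4; 1 0 0 -0 0.4; 1 0.1 0 -0 0.4; 0.9 -0 0 -0 0.4; 1 0 0 -0 0.4
0.9 0 0 -0 0.4; 0.8 0 0 -0 0.4; 0.8 0 0 -0 0.4; 0.9 0.1 0 -0.3 0.4; 0.8 0.1 0 -0.9 0.4
0.8 0.1 0 -0.9 0.4; 0.9 0.1 0 -0.8 0.4; 0.8 0.1 0 -0.9 0.4; 0.8 0.2 0 -0.8 0.4; 0.8 0.1 0 -0.9 0.4
0.9 0.1 0 -0.8 0.4; 0.8 0.1 0 -0.9 0.4; 0.8 0.1 0 -0.8 0.4; 0.9 0.2 0 -0.9 0.4; 0.8 0.1 0 -0.9 0.4
0.8 0.1 0 -0.8 0.4; 0.9 0.1 0 -0.9 0.4; 0.8 0.1 0 -0.8 0.4
```

Emit:
play_rows --increments "1 0 0 0 0.4; 1 0 0 0 0.4; 1 0.1 0 0 0.4; 0.9 0 0 0 0.4; 1 0 0 0 0.4"

```text
clock: 5.08
position: [0.5924, -0.1101, 0.0127]
ee_rot: [2.383, 2.046, 0.002]
force: [-1.6, -4.2, 2.7]
width: 0.696
gripper_force: 2.3
```

Emit:
play_rows --increments "0.9 0 0 0 0.4; 0.8 0 0 0 0.4; 0.8 0 0 0 0.4; 0.9 0.1 0 -0.3 0.4; 0.8 0.1 0 -0.9 0.4"

```text
clock: 5.5
position: [0.5999, -0.0698, 0.0117]
ee_rot: [2.363, 2.07, -0.0]
force: [-0.6, -2.9, 3.2]
width: 0.7
gripper_force: 1.5
```

```bash
cat >> h.py <<'E'
def look(g):
    out=[]
    for n in("top","wrist"):
        p=vision.get_image(n);P=pts(p);s=arm.observe();Rm=R.from_rotvec(s["ee_rot"]).as_matrix()
        P=P[((P-s["position"])@Rm[:,0])>.008]
        m,c=fitmodel([P],g); print(n,m.round(4),round(c,4),"block",np.round(w2b(*m),4)); out.append(m)
        d=s["position"][:2]-m[:2]; print("   tcp in model",d@[np.cos(m[2]),np.sin(m[2])],d@[-np.sin(m[2]),np.cos(m[2])],yaw_of(Rm)-m[2],"F",s["force"].round(1))
    return out
E
python3 - <<'E'
from h import *
look((.612,.013,-.13))
E
```

```text
top [ 0.6107  0.019  -0.1145] 0.0023 block [-0.0103 -0.182  -0.1775]
   tcp in model -0.0002172876153875647 -0.08701315424619134 -0.013215484913669723 F [ 0.9 -0.3  2. ]
wrist [ 0.6095  0.0095 -0.1299] 0.1986 block [-0.012  -0.1914 -0.1929]
   tcp in model 0.0008295956152860305 -0.07798635117112292 0.0012359385864750827 F [0.  0.7 0.5]
```

Run:
```python
from h import *
s=arm.observe();y=yaw_of(R.from_rotvec(s["ee_rot"]).as_matrix());m=(*(s["position"][:2]+.0845*np.array([-np.sin(y),np.cos(y)])),y)
print(m,w2b(*m))
plan(pushpath(m,.0,.115,.0083,.11),op=.4)
```

```text
(np.float64(0.6110958672649842), np.float64(0.015881519803255348), np.float64(-0.128653321888395)) (np.float64(-0.010080937249521322), np.float64(-0.18515111205436832), np.float64(-0.191653321888395))
end block pose 0.0009126254931054084 -0.06965295595756786 -0.0
from [ 0.6003 -0.0679  0.0115] -0.1287
0.8 0.1 -0.1 -0.8 0.4; 0.9 0.1 0.1 -0.8 0.4; 0.8 0.1 -0 -0.8 0.4; 0.8 0.1 -0 -0.8 0.4; 0.9 0.2 -0 -0.8 0.4
0.8 0.1 -0 -0.8 0.4; 0.8 0.1 -0 -0.7 0.4; 0.8 0.1 -0 -0.8 0.4; 0.9 0.1 -0 -0.8 0.4; 0.8 0.1 -0 -0.8 0.4
0.8 0.1 -0 -0.8 0.4; 0.9 0.1 -0 -0.8 0.4; 0.8 0.1 -0 -0.8 0.4; 0.8 0.1 -0 -0.7 0.4
```

Emit:
play_rows --increments "0.8 0.1 0 -0.8 0.4; 0.8 0.1 0 -0.8 0.4; 0.8 0.1 0 -0.8 0.4; 0.8 0.1 0 -0.8 0.4; 0.8 0.1 0 -0.8 0.4"

```text
clock: 6.02
position: [0.6089, -0.03, 0.0116]
ee_rot: [-2.287, -2.153, 0.0]
force: [0.8, -2.3, -0.7]
width: 0.703
gripper_force: 0.7
```

Emit:
play_rows --increments "0.8 0.1 0 -0.8 0.4; 0.8 0.1 0 -0.8 0.4; 0.8 0.1 0 -0.8 0.4; 0 0 0 0 0.4"

```text
clock: 6.35
position: [0.6134, -0.0045, 0.0117]
ee_rot: [-2.239, -2.202, -0.002]
force: [-0.1, 0.7, 0.0]
width: 0.701
gripper_force: 0.0
```

Run:
```python
from h import *
look((.615,.08,-.05))
b=vision.get_image("side");w=vision.get_image("wrist");save("f",w["frame"])
s=arm.observe();y=yaw_of(R.from_rotvec(s["ee_rot"]).as_matrix());m=(*(s["position"][:2]+.0845*np.array([-np.sin(y),np.cos(y)])),y)
print(fitmodel([pts(b)],(.615,.08,-.05)),"tcp-implied",m,w2b(*m))
```

```text
top [0.6153 0.0865 0.0171] 0.0023 block [-0.0015 -0.115  -0.0459]
   tcp in model -0.0035969118233536617 -0.09203342727823322 -0.03526861709046668 F [ 0.2 -0.2 -1.3]
wrist [ 0.614   0.0763 -0.0197] 0.2044 block [-0.0034 -0.1251 -0.0827]
   tcp in model 0.000779289268494338 -0.08285137016020225 0.00029757518606380803 F [-0.   0.5  0.8]
(array([ 0.61444028,  0.08217962, -0.01234979]), np.float64(1.6339771951457538)) tcp-implied (np.float64(0.6147920895512401), np.float64(0.07683625980212672), np.float64(-0.020868731203916902)) (np.float64(-0.002554438824928132), np.float64(-0.12455000472963357), np.float64(-0.0838687312039169))
```

View pics/f.png

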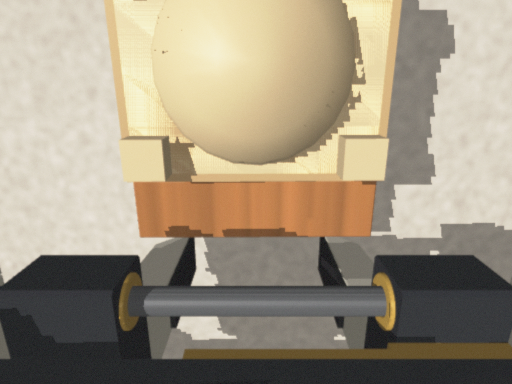

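The plinth's trailing edge is flush with both fingers at row 237 and centred on col 256, so the TCP gives the model's pose. I'll continue with the straightening arc.

Run:
```python
from h import *
s=arm.observe();y=yaw_of(R.from_rotvec(s["ee_rot"]).as_matrix());m=(*(s["position"][:2]+.0835*np.array([-np.sin(y),np.cos(y)])),y)
print(m,w2b(*m))
plan(pushpath(m,.005,.052,.0083,.06,off=.0835),op=.4)
```

```text
(np.float64(0.614771222334739), np.float64(0.07583647754619521), np.float64(-0.020868731203916902)) (np.float64(-0.002638209269098716), np.float64(-0.1255464898086405), np.float64(-0.0838687312039169))
end block pose -4.690730944832223e-05 -0.05922357168682593 -0.0
from [ 0.613  -0.0076  0.0118] -0.0209
0.8 0 -0 -0.3 0.4; 0.9 0.1 -0 -0.8 0.4; 0.8 0.2 -0 -0.7 0.4; 0.8 0.1 -0 -0.8 0.4; 0.9 0.1 -0 -0.8 0.4
0.8 0.1 -0 -0.7 0.4; 0.8 0.1 -0 -0.7 0.4; 0.8 -0 -0 -0 0.4
```

Emit:
play_rows --increments "0.8 0 0 -0.3 0.4; 0.9 0.1 0 -0.8 0.4; 0.8 0.2 0 -0.7 0.4; 0.8 0.1 0 -0.8 0.4; 0.9 0.1 0 -0.8 0.4"

```text
clock: 6.97
position: [0.6184, 0.0354, 0.0119]
ee_rot: [2.176, 2.266, 0.0]
force: [-0.2, -4.0, 2.3]
width: 0.702
gripper_force: 1.5
```

Emit:
play_rows --increments "0.8 0.1 0 -0.7 0.4; 0.8 0.1 0 -0.7 0.4; 0 0 0 0 0.4; 0 0 0 0 0.4"

```text
clock: 7.3
position: [0.619, 0.0523, 0.0115]
ee_rot: [-2.147, -2.292, -0.0]
force: [-0.0, -1.3, -0.1]
width: 0.699
gripper_force: 0.0
```

Run:
```python
from h import *
look((.614,.135,.05))
w=vision.get_image("wrist");a=vision.get_image("top");b=vision.get_image("side")
save("g",np.hstack([cv2.resize(a["frame"][130:230,160:260],(400,400),interpolation=2),cv2.resize(b["frame"][140:240,210:310],(400,400),interpolation=2)]))
s=arm.observe();y=yaw_of(R.from_rotvec(s["ee_rot"]).as_matrix());m=(*(s["position"][:2]+.0835*np.array([-np.sin(y),np.cos(y)])),y)
print("tcp-implied",m,w2b(*m),s["force"],s["ft_torque"])
```

```text
top [0.6219 0.1487 0.0406] 2.6691 block [ 0.009  -0.0533 -0.0224]
   tcp in model -0.0068497841264192364 -0.09691596932336204 0.023573519510220076 F [ 0.3 -1.1 -0.4]
wrist [0.6139 0.1322 0.0649] 0.1993 block [-0.     -0.0692  0.0019]
   tcp in model -0.0001566631468147945 -0.08128733207151209 -0.0013451588622814398 F [0.5 0.1 0.7]
tcp-implied (np.float64(0.6138948963368713), np.float64(0.13378998068406756), np.float64(0.06277592029542581)) (np.float64(0.00013585922052267076), np.float64(-0.06765278533897637), np.float64(-0.00022407970457419268)) [ 0.26083133  0.14168107 -0.71060324] [-0.06927028  0.09106305  0.01010165]
```

View pics/g.png

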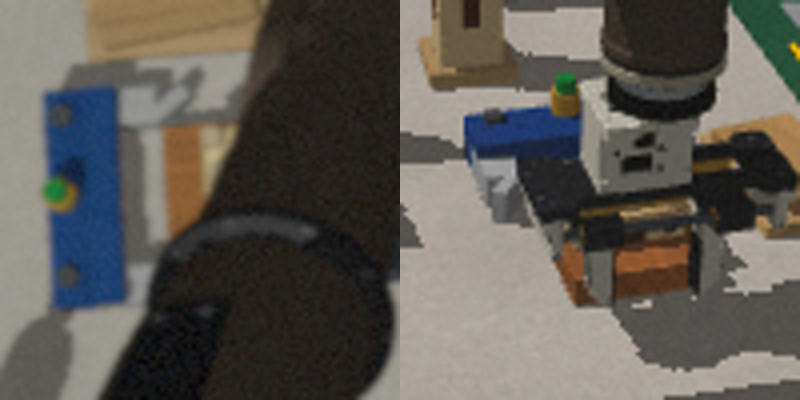

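The crops show the model square in the mouth, between the flares. I'll push straight in.

Emit:
play_rows --increments "0.6 0 0 0 0.4; 0.6 0 0 0 0.4; 0.6 0 0 0 0.4; 0.6 0 0 0 0.4; 0.6 0 0 0 0.4"

```text
clock: 7.97
position: [0.6174, 0.0814, 0.0118]
ee_rot: [2.15, 2.291, 0.0]
force: [1.1, -2.2, 0.5]
width: 0.702
gripper_force: 1.2
```

Emit:
play_rows --increments "0.6 0 0 0 0.4; 0.5 0 0 0 0.4; 0.5 0 0 0 0.4; 0.5 0 0 0 0.4; 0 0 0 0 0.4"

```text
clock: 8.38
position: [0.616, 0.1034, 0.0117]
ee_rot: [-2.148, -2.292, -0.001]
force: [0.7, -0.6, -0.0]
width: 0.697
gripper_force: 0.0
```

```bash
cat >> h.py <<'E'
def imp(off=.0835):
    s=arm.observe();y=yaw_of(R.from_rotvec(s["ee_rot"]).as_matrix());m=(*(s["position"][:2]+off*np.array([-np.sin(y),np.cos(y)])),y)
    print("tcp-implied",np.round(w2b(*m),4),s["force"].round(1),s["ft_torque"].round(2),s["position"].round(4))
E
python3 - <<'E'
from h import *
imp()
E
```

```text
tcp-implied [ 0.0002 -0.0146  0.0018] [ 0.7 -0.6 -0. ] [-0.07  0.01 -0.02] [0.616  0.1034 0.0117]
```

Emit:
play_rows --increments "0.3 0 0 0 0.4; 0.3 0 0 0 0.4; 0.3 0 0 0 0.4; 0.2 0 0 0 0.4"

```text
clock: 8.72
position: [0.6154, 0.1129, 0.0117]
ee_rot: [-2.15, -2.291, 0.0]
force: [-0.9, -1.9, 0.3]
width: 0.699
gripper_force: 1.0
```

Emit:
play_rows --increments "0.1 0 0 0 0.4; 0.1 0 0 0 0.4"

```text
clock: 8.88
position: [0.6153, 0.1147, 0.0117]
ee_rot: [2.15, 2.291, -0.0]
force: [-0.1, -2.9, -0.7]
width: 0.704
gripper_force: 1.0
```

Emit:
play_rows --increments "0.1 0 0 0 0.4; 0.1 0 0 0 0.4"

```text
clock: 9.05
position: [0.6152, 0.1162, 0.0117]
ee_rot: [2.15, 2.29, -0.0]
force: [0.7, -4.2, -0.3]
width: 0.702
gripper_force: 2.6
```

Emit:
play_rows --increments "0.1 0 0 0 0.4; 0.1 0 0 0 0.4"

```text
clock: 9.22
position: [0.6152, 0.1162, 0.0117]
ee_rot: [2.15, 2.288, -0.003]
force: [0.4, -11.2, -0.5]
width: 0.699
gripper_force: 5.2
```

Emit:
play_rows --increments "0.1 0 0 0 0.4; 0 0 0 0 0.4"

```text
clock: 9.38
position: [0.6152, 0.1162, 0.0118]
ee_rot: [2.15, 2.287, -0.004]
force: [0.0, -9.5, 0.9]
width: 0.702
gripper_force: 5.2
```

Run:
```python
from h import *
imp()
w=vision.get_image("wrist");np.savez("w2",**{k:w[k] for k in("frame","z_map","mtx","cam_to_world")})
```

```text
tcp-implied [ 0.0005 -0.0017 -0.0013] [ 0.  -9.5  0.9] [-2.43 -0.07  0.41] [0.6152 0.1162 0.0118]
```

Emit:
play_rows --increments "0.2 0 0 0 0.4; 0.2 0 0 0 0.4; 0 0 0 0 0.4"

```text
clock: 9.68
position: [0.6154, 0.1164, 0.0118]
ee_rot: [2.15, 2.282, -0.008]
force: [0.8, -19.8, 0.6]
width: 0.698
gripper_force: 9.9
```

Emit:
play_rows --increments "0.2 0 0 0 0.4; 0.2 0 0 0 0.4; 0 0 0 0 0.4"

```text
clock: 9.93
position: [0.6154, 0.1165, 0.0119]
ee_rot: [2.15, 2.278, -0.012]
force: [1.3, -28.3, 0.7]
width: 0.698
gripper_force: 14.6
```

Run:
```python
from h import *
imp()
b=vision.get_image("side");save("h",cv2.resize(b["frame"][140:230,210:310],(800,600),interpolation=2))
```

```text
tcp-implied [ 0.0009 -0.0015 -0.0051] [  1.3 -28.3   0.7] [-6.47 -0.33  1.1 ] [0.6154 0.1165 0.0119]
```

Emit:
play_rows --increments "0 0 0 -0.7 0.4; 0 0 0 -0.7 0.4; 0 0 0 0 0.4"

```text
clock: 10.23
position: [0.6158, 0.1164, 0.0119]
ee_rot: [2.127, 2.3, -0.01]
force: [3.4, -27.1, -0.9]
width: 0.704
gripper_force: 13.7
```

Run:
```python
from h import *
imp()
```

```text
tcp-implied [-0.0003 -0.0017  0.0152] [  3.4 -27.1  -0.9] [-6.07 -0.67 -1.07] [0.6158 0.1164 0.0119]
```

View pics/h.png

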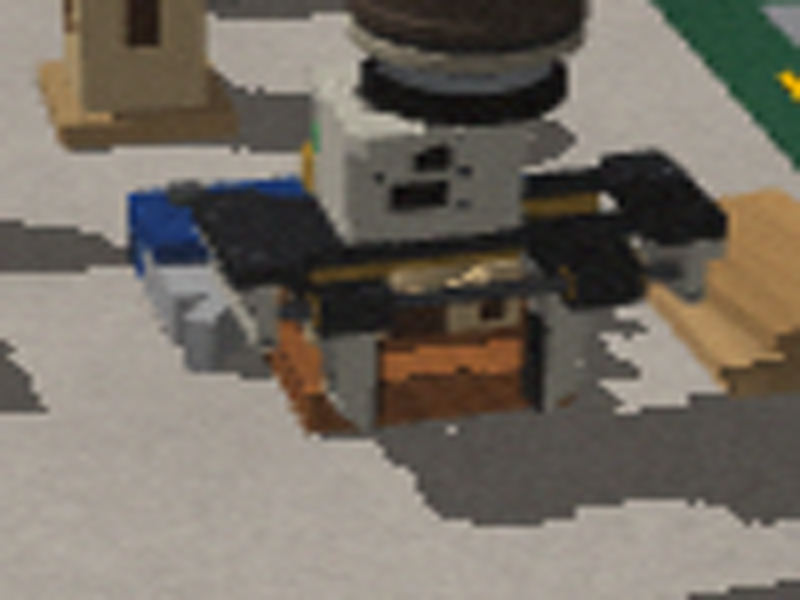

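Both fingers now bear in turn, and at about 28 N the plinth is hard up against the stop. I'll retreat and check from above.

Emit:
play_rows --increments "-0.5 0 0 0 0.4; -1 0 0 0 0.4; -1.5 0 0 0 0.4; -2 0 0 0 0.4; 0 0 -1 0 0.4"

```text
clock: 10.65
position: [0.618, 0.0728, 0.0208]
ee_rot: [2.126, 2.313, -0.005]
force: [-0.7, -1.5, -0.0]
width: 0.704
gripper_force: 0.0
```

Emit:
play_rows --increments "0 0 -3 0 0.4; 0 0 -4 0 0.4; 0 0 -4 0 0.4; 0 0 -4 0 0.4; 0 0 -4 0 0.4"

```text
clock: 11.07
position: [0.6183, 0.0781, 0.2141]
ee_rot: [-2.121, -2.317, -0.001]
force: [1.5, 1.0, -0.1]
width: 0.7
gripper_force: 0.0
```

Emit:
play_rows --increments "1 0 -3 0 -0.13; 1 0 -3 0 -0.13; 1 0 -2 0 -0.13; 0 0 0 0 -0.13; 0 0 0 0 -0.13"

```text
clock: 11.48
position: [0.6165, 0.1088, 0.2931]
ee_rot: [2.119, 2.319, 0.004]
force: [-0.5, 0.4, -0.6]
width: 0.442
gripper_force: 0.0
```

Run:
```python
from h import *
w=vision.get_image("wrist");save("i",w["frame"]);s=arm.observe();print(s["position"],s["force"].round(1))
np.savez("w3",**{k:w[k] for k in("frame","z_map","mtx","cam_to_world")})
P=pts(w);P=P[P[:,2]<.08];L=P[(abs(P[:,2]-.041)<.004)&(abs(P[:,0]-.6)<.12)&(P[:,1]>.225)];print("lip",rect(L))
Q=P[P[:,1]<.24];print(fitmodel([Q],(.6095,.2013,.063)))
```

```text
[0.61589024 0.10799678 0.29178477] [-0.2  1.2 -0. ]
lip (array([606. , 262.6]), array([176.4,  33.6]), 4.82)
(array([0.60874497, 0.20031777, 0.10780662]), np.float64(0.7510619761812412))
```

View pics/i.png

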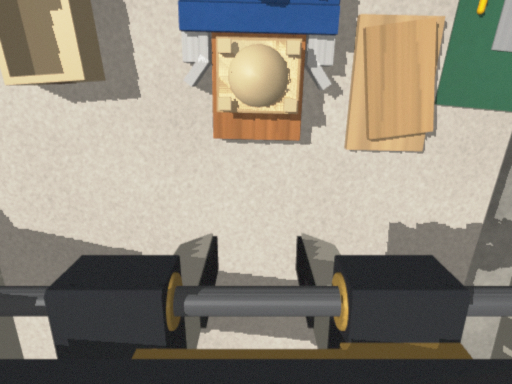

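The wrist view shows the plinth square and central under the lip, with its trailing edge at row 139 (214–301) and the lip edge at row 33. I'll measure the gap between them and compare it with the nominal 122 mm.

Run:
```python
from h import *
w=dict(np.load("w3.npz"));f=w["frame"].astype(int)
br=(f[...,0]-f[...,2]>60); bl=(f[...,2]-f[...,0]>40)
T=[];L=[]
for c in range(222,296,3):
    r=np.nonzero(br[100:165,c])[0]; T.append((c,100+r.max()+.5))
for c in range(190,330,4):
    r=np.nonzero(bl[:60,c])[0]; L.append((c,r.max()+.5))
T=onplane(w,T,.024)
for z in(.029,.035,.041):
    E=onplane(w,L,z);k=np.polyfit(E[:,0],E[:,1],1);kt=np.polyfit(T[:,0],T[:,1],1);x=.611
    print(z,"yaws",np.arctan(k[0]),np.arctan(kt[0]),"dist",(np.polyval(k,x)-np.polyval(kt,x))*np.cos(np.arctan(k[0])))
g=(f.sum(2)); print(f[24:44,258].tolist())
```

```text
0.029 yaws 0.06561628854963994 0.06784174658991128 dist 0.12275813653238901
0.035 yaws 0.0656162885496402 0.06784174658991128 dist 0.12192243111595576
0.041 yaws 0.06561628854964004 0.06784174658991128 dist 0.12108672569952263
[[48, 87, 145], [48, 88, 147], [50, 87, 147], [51, 90, 148], [48, 87, 146], [46, 85, 145], [49, 87, 145], [44, 76, 126], [43, 52, 76], [79, 64, 62], [108, 76, 52], [112, 77, 52], [118, 85, 59], [160, 127, 93], [211, 178, 131], [213, 180, 134], [221, 194, 147], [229, 210, 163], [231, 212, 167], [225, 204, 159]]
```

The measured gap is 122.8 mm against the nominal 122 mm, and the yaws agree to within 0.002 rad, so the plinth is home. Now to the lever.

Run:
```python
from h import *
plan([(.50,-.37,.27,0,None)],vmax=3.8,op=-.13)
```

```text
from [0.6159 0.108  0.2918] 0.0889
-3.6 -1.2 0.2 0.4 -0.13; -3.6 -1.2 0.1 0.4 -0.13; -3.6 -1.2 0.2 0.4 -0.13; -3.6 -1.1 0.2 0.4 -0.13; -3.6 -1.1 0.1 0.4 -0.13
-3.6 -1.1 0.2 0.4 -0.13; -3.7 -1.1 0.2 0.4 -0.13; -3.6 -1 0.1 0.4 -0.13; -3.6 -1 0.2 0.4 -0.13; -3.7 -1 0.2 0.4 -0.13
-3.7 -1 0.1 0.4 -0.13; -3.6 -0.9 0.2 0.4 -0.13; -3.7 -0.9 0.1 0.4 -0.13
```

Emit:
play_rows --increments "-3.6 -1.2 0.2 0.4 -0.13; -3.6 -1.2 0.1 0.4 -0.13; -3.6 -1.2 0.2 0.4 -0.13; -3.6 -1.1 0.2 0.4 -0.13; -3.6 -1.1 0.1 0.4 -0.13"

```text
clock: 11.95
position: [0.5699, -0.0781, 0.2822]
ee_rot: [-2.161, -2.277, 0.003]
force: [0.5, -0.6, 0.0]
width: 0.433
gripper_force: 0.0
```

Emit:
play_rows --increments "-3.6 -1.1 0.2 0.4 -0.13; -3.7 -1.1 0.2 0.4 -0.13; -3.6 -1 0.1 0.4 -0.13; -3.6 -1 0.2 0.4 -0.13; -3.7 -1 0.2 0.4 -0.13"

```text
clock: 12.37
position: [0.5251, -0.2616, 0.2734]
ee_rot: [-2.201, -2.239, 0.001]
force: [-0.2, 0.0, 1.1]
width: 0.438
gripper_force: 0.0
```

Emit:
play_rows --increments "-3.7 -1 0.1 0.4 -0.13; -3.6 -0.9 0.2 0.4 -0.13; -3.7 -0.9 0.1 0.4 -0.13; 0 0 0 0 -0.13; 0 0 0 0 -0.13"

```text
clock: 12.78
position: [0.4972, -0.3731, 0.2693]
ee_rot: [-2.23, -2.21, 0.003]
force: [0.4, -0.3, -0.0]
width: 0.435
gripper_force: 0.0
```

```bash
cat >> h.py <<'E'
def knob(p):
    f=p["frame"].astype(int); m=(f[...,0]-f[...,1]>60)&(f[...,0]-f[...,2]>60)&(f[...,1]<90)
    P=pts(p,m);P=P[(abs(P[:,0]-.5)<.1)&(abs(P[:,1]+.33)<.08)&(P[:,2]>.09)&(P[:,2]<.16)]
    from scipy.optimize import least_squares
    r=least_squares(lambda c:np.linalg.norm(P-c,axis=1)-.015,P.mean(0)-[0,0,.01],loss="soft_l1",f_scale=.002)
    return r.x,len(P)
E
python3 - <<'E'
from h import *
w=vision.get_image("wrist");a=vision.get_image("top");b=vision.get_image("side");save("j",w["frame"]);s=arm.observe();print(s["position"])
np.savez("w4",**{k:w[k] for k in("frame","z_map","mtx","cam_to_world")})
for p in(w,a,b):
    try: print("knob",knob(p))
    except Exception as e: print(e)
P=pts(w);L=P[(abs(P[:,2]-.045)<.004)&(abs(P[:,0]-.5)<.09)&(abs(P[:,1]+.33)<.08)];print("box",rect(L),len(L))
d=cut_out("selector_box",w)
if d: P=pts(w,d[0]["mask"]);L=P[abs(P[:,2]-.045)<.004];print("box",rect(L),d[0]["confidence"])
E
```

```text
[ 0.50024843 -0.36880648  0.26977764]
knob (array([ 0.4549281 , -0.34266066,  0.12039303]), 760)
knob (array([ 0.45447962, -0.33921556,  0.12113372]), 57)
knob (array([ 0.45553925, -0.34138068,  0.12066842]), 178)
box (array([ 504. , -337.4]), array([119.9,  90. ]), 6.29) 6643
box (array([ 504. , -337.4]), array([119.9,  90. ]), 6.29) 0.91
```

View pics/j.png

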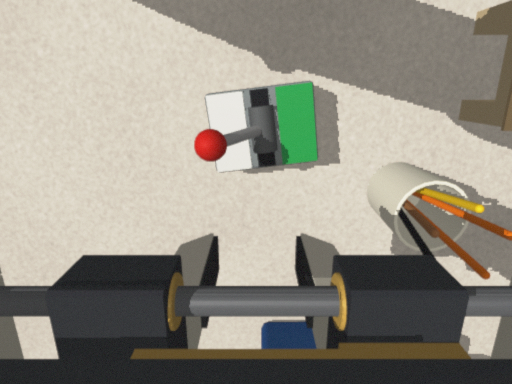

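Wrist view: the red knob is at (210,145) on the white side, with the box at about (262,127) and yaw 0.11. I'll straddle the knob loosely with the fingers.

```bash
cat >> h.py <<'E'
BX=np.array([.504,-.3374]);BY=.110
def bx2w(x,y=0.001): c,s=np.cos(BY),np.sin(BY); return (BX[0]+c*x-s*y,BX[1]+s*x+c*y)
def lever(p):
    k,n=knob(p); d=k[:2]-BX; c,s=np.cos(BY),np.sin(BY); x=d@[c,s]; print("knob",k.round(4),n,"box x,y",round(x,4),round(d@[-s,c],4),"angle",round(.6+np.arctan2(x,k[2]-.045),3))
E
python3 - <<'E'
from h import *
plan([(*bx2w(-.050),.20,BY,None),(*bx2w(-.050),.110,BY,5)],op=-.13)
E
```

```text
from [ 0.5005 -0.3686  0.27  ] -0.0007
0.9 -1.5 2.3 -2.1 -0.13; 0.9 -1.6 2.4 -2.1 -0.13; 1 -1.4 2.3 -2.1 -0.13; 0 -0 1.8 -0 -0.13; 0 -0 1.8 -0 -0.13
0 -0 1.8 -0 -0.13; 0 -0 1.8 -0 -0.13; 0 -0 1.8 -0 -0.13
```

Emit:
play_rows --increments "0.9 -1.5 2.3 -2.1 -0.13; 0.9 -1.6 2.4 -2.1 -0.13; 1 -1.4 2.3 -2.1 -0.13; 0 0 0 0 -0.13; 0 0 0 0 -0.13"

```text
clock: 13.4
position: [0.4537, -0.3416, 0.1999]
ee_rot: [-2.096, -2.337, -0.001]
force: [0.8, 0.0, 0.5]
width: 0.438
gripper_force: 0.0
```

Run:
```python
from h import *
plan([(*bx2w(-.050),.20,BY,1),(*bx2w(-.050),.110,BY,6)],op=-.13)
```

```text
from [ 0.4537 -0.3416  0.1999] 0.1088
-0 0 -0 -0.1 -0.13; -0 0 1.5 0 -0.13; -0 0 1.5 0 -0.13; -0 0 1.5 0 -0.13; -0 0 1.5 0 -0.13
-0 0.1 1.5 0 -0.13; -0.1 -0 1.5 0 -0.13
```

Emit:
play_rows --increments "0 0 1.5 0 -0.13; 0 0 1.5 0 -0.13; 0 0 1.5 0 -0.13; 0 0 1.5 0 -0.13; 0 0 1.5 0 -0.13"

```text
clock: 13.82
position: [0.4562, -0.344, 0.1262]
ee_rot: [2.096, 2.336, 0.001]
force: [-0.9, 0.3, -0.4]
width: 0.438
gripper_force: 0.0
```

Emit:
play_rows --increments "0 0 1.5 0 -0.13; 0 0 0 0 -0.13"

```text
clock: 13.98
position: [0.4548, -0.3428, 0.1093]
ee_rot: [-2.097, -2.337, 0.0]
force: [0.1, 0.3, 0.6]
width: 0.432
gripper_force: 0.0
```

Run:
```python
from h import *
w=vision.get_image("wrist");b=vision.get_image("side");print(arm.observe()["position"],arm.observe()["force"].round(1))
for p in(w,b):
    try: lever(p)
    except Exception as e: print(e)
plan([(*bx2w(-.0500+.055*k/9),.110+.015*np.sin(k/9*1.57),BY,1) for k in range(1,10)],op=-.13)
```

```text
[ 0.45523223 -0.34390482  0.11141366] [0.5 0.2 0.5]
knob [ 0.4549 -0.3426  0.1205] 2682 box x,y -0.0494 0.0002 angle 0.02
knob [ 0.4553 -0.3414  0.1205] 170 box x,y -0.0488 0.0013 angle 0.026
from [ 0.4552 -0.3439  0.1114] 0.1078
0.2 0.5 -0.1 -0.1 -0.13; 0 0.6 -0.3 -0 -0.13; 0 0.7 -0.2 -0 -0.13; 0 0.6 -0.2 -0 -0.13; 0 0.6 -0.2 -0 -0.13
0 0.6 -0.2 -0 -0.13; 0 0.6 -0.1 -0 -0.13; 0 0.6 -0 -0 -0.13; 0 0.6 -0.1 -0 -0.13
```

Emit:
play_rows --increments "0.1 0.5 -0.1 0 -0.13; 0 0.6 -0.3 0 -0.13; 0 0.7 -0.2 0 -0.13; 0 0.6 -0.2 0 -0.13; 0 0.6 -0.2 0 -0.13"

```text
clock: 14.5
position: [0.4845, -0.34, 0.1219]
ee_rot: [2.099, 2.336, 0.0]
force: [-3.4, -0.7, 3.1]
width: 0.436
gripper_force: 1.7
```

Emit:
play_rows --increments "0 0.6 -0.2 0 -0.13; 0 0.6 -0.1 0 -0.13; 0 0.6 0 0 -0.13; 0 0 0 0 -0.13"

```text
clock: 14.83
position: [0.5037, -0.3371, 0.1237]
ee_rot: [2.097, 2.338, 0.001]
force: [0.4, 0.5, -0.0]
width: 0.436
gripper_force: 0.0
```

Run:
```python
from h import *
w=vision.get_image("wrist");b=vision.get_image("side");s=arm.observe();print(s["position"],s["force"].round(1),w2b(0,0,0)[0]*0+(s["position"][:2]-BX)@[np.cos(BY),np.sin(BY)])
for p in(w,b):
    try: lever(p)
    except Exception as e: print(e)
```

```text
[ 0.50243456 -0.33728265  0.12347308] [0.1 0.4 0.1] -0.0015430915469926644
knob [ 0.4991 -0.3377  0.135 ] 2693 box x,y -0.0049 0.0003 angle 0.545
knob [ 0.4993 -0.3364  0.1352] 159 box x,y -0.0045 0.0015 angle 0.55
```

Another 5 mm brings it upright. Then hold for over a second.

Emit:
play_rows --increments "0 0.3 0 0 -0.13; 0 0.2 0 0 -0.13; 0 0 0 0 -0.13; 0 0 0 0 -0.13"

```text
clock: 15.27
position: [0.5067, -0.3372, 0.1237]
ee_rot: [2.1, 2.337, 0.0]
force: [-0.4, -0.5, -0.7]
width: 0.437
gripper_force: 0.1
```

Run:
```python
from h import *
w=vision.get_image("wrist");b=vision.get_image("side");s=arm.observe();print(s["clock"],s["position"],s["force"].round(1))
for p in(w,b):
    try: lever(p)
    except Exception as e: print(e)
```

```text
15.3667 [ 0.50672907 -0.33713071  0.12368116] [-0.  -0.1 -0.3]
knob [ 0.5019 -0.3373  0.1351] 2723 box x,y -0.0021 0.0003 angle 0.577
knob [ 0.5019 -0.3359  0.1351] 149 box x,y -0.002 0.0018 angle 0.578
```

Emit:
play_rows --increments "0 0.2 0 0 -0.13; 0 0 0 0 -0.13; 0 0 0 0 -0.13; 0 0 0 0 -0.13; 0 0 0 0 -0.13"

```text
clock: 15.78
position: [0.5086, -0.337, 0.1238]
ee_rot: [2.099, 2.337, 0.0]
force: [-0.4, 0.4, 0.8]
width: 0.437
gripper_force: 0.5
```

Emit:
play_rows --increments "0 0 0 0 -0.13; 0 0 0 0 -0.13; 0 0 0 0 -0.13; 0 0 0 0 -0.13; 0 0 0 0 -0.13"

```text
clock: 16.2
position: [0.5086, -0.337, 0.1237]
ee_rot: [2.099, 2.337, 0.0]
force: [-0.6, -0.1, 1.0]
width: 0.439
gripper_force: 0.5
```

Emit:
play_rows --increments "0 0 0 0 -0.13; 0 0 0 0 -0.13; 0 0 0 0 -0.13; 0 0 0 0 -0.13; 0 0 0 0 -0.13"

```text
clock: 16.62
position: [0.5086, -0.337, 0.1237]
ee_rot: [-2.099, -2.337, -0.0]
force: [-1.7, -0.5, 1.0]
width: 0.436
gripper_force: 0.5
```

Emit:
play_rows --increments "0 0 0 0 -0.13; 0 0 0 0 -0.13; 0 0 0 0 -0.13; 0 0 0 0 -0.13; 0 0 0 0 -0.13"

```text
clock: 17.03
position: [0.5086, -0.337, 0.1237]
ee_rot: [-2.099, -2.337, -0.0]
force: [-1.4, 0.3, 0.7]
width: 0.434
gripper_force: 0.5
```

Run:
```python
from h import *
w=vision.get_image("wrist");s=arm.observe();print(s["clock"],s["position"],s["force"].round(1))
lever(w)
x0=(s["position"][:2]-BX)@[np.cos(BY),np.sin(BY)];print(x0)
plan([(*bx2w(x0+(.056-x0)*k/9),.1235-.014*(k/9)**2,BY,1) for k in range(1,10)],op=-.13)
```

```text
17.0833 [ 0.50863758 -0.33696335  0.12370894] [-0.7 -0.9  1. ]
knob [ 0.5037 -0.3372  0.1352] 2728 box x,y -0.0003 0.0003 angle 0.597
0.004657490070161315
from [ 0.5086 -0.337   0.1237] 0.107
0.1 0.6 0 -0.2 -0.13; 0 0.5 0.1 0 -0.13; 0 0.6 0.1 0 -0.13; 0 0.6 0.1 0 -0.13; 0 0.6 0.2 0 -0.13
0 0.5 0.1 0 -0.13; 0 0.6 0.3 0 -0.13; 0 0.6 0.2 0 -0.13; 0 0.5 0.3 0 -0.13
```

The lever stood at 0.597 for well over a second. Now over to green.

Emit:
play_rows --increments "0 0.6 0 0 -0.13; 0 0.5 0.1 0 -0.13; 0 0.6 0.1 0 -0.13; 0 0.6 0.1 0 -0.13; 0 0.6 0.2 0 -0.13"

```text
clock: 17.5
position: [0.5384, -0.3337, 0.1186]
ee_rot: [2.099, 2.337, 0.0]
force: [-1.5, -0.8, 1.3]
width: 0.435
gripper_force: 0.9
```

Emit:
play_rows --increments "0 0.5 0.1 0 -0.13; 0 0.6 0.3 0 -0.13; 0 0.6 0.2 0 -0.13; 0 0.5 0.3 0 -0.13; 0 0 0 0 -0.13"

```text
clock: 17.92
position: [0.5593, -0.3314, 0.1088]
ee_rot: [-2.098, -2.336, 0.002]
force: [-1.6, 0.0, -0.2]
width: 0.435
gripper_force: 0.5
```

Run:
```python
from h import *
w=vision.get_image("wrist");s=arm.observe();print(s["clock"],s["position"],s["force"].round(1))
lever(w)
```

```text
17.9667 [ 0.55940748 -0.33129031  0.10895537] [-1.5 -0.5 -0.5]
knob [ 0.5544 -0.3314  0.1194] 2762 box x,y 0.0507 0.0004 angle 1.198
```

Emit:
play_rows --increments "0 0.1 0 0 -0.13; 0 0.1 0 0 -0.13; 0 0 0 0 -0.13"

```text
clock: 18.22
position: [0.5596, -0.3313, 0.109]
ee_rot: [-2.099, -2.334, 0.002]
force: [-5.7, -0.4, -1.7]
width: 0.436
gripper_force: 3.1
```

Emit:
play_rows --increments "0 -0.5 0 0 -0.13; 0 -0.2 0 0 -0.13; 0 0 -1.5 0 -0.13; 0 0 -3 0 -0.13; 0 0 -3 0 -0.13"

```text
clock: 18.63
position: [0.5542, -0.3315, 0.1851]
ee_rot: [-2.098, -2.336, -0.0]
force: [0.6, 0.0, 0.1]
width: 0.434
gripper_force: 0.0
```

Emit:
play_rows --increments "-2 0 -3 0 -0.13; -2 0 -3 0 -0.13; -2 0 -2 0 -0.13; 0 0 0 0 -0.13; 0 0 0 0 -0.13"

```text
clock: 19.05
position: [0.5611, -0.3934, 0.2662]
ee_rot: [2.099, 2.333, 0.001]
force: [-0.1, 0.3, -0.5]
width: 0.439
gripper_force: 0.0
```

Run:
```python
from h import *
w=vision.get_image("wrist");a=vision.get_image("top");b=vision.get_image("side");s=arm.observe();print(s["clock"],s["position"],s["force"].round(1))
for p in (w,a,b):
    try: lever(p)
    except Exception as e: print(e)
print(w2b(*fitmodel([pts(a)[pts(a)[:,1]<.24]],(.6095,.2013,.063))[0]))
save("k",cv2.resize(b["frame"],(768,576)))
```

```text
19.2 [ 0.56090169 -0.39006261  0.26339429] [0.3 0.6 1.3]
knob [ 0.5546 -0.3316  0.1194] 857 box x,y 0.0509 0.0002 angle 1.2
knob [ 0.5545 -0.3278  0.1195] 59 box x,y 0.0512 0.004 angle 1.202
knob [ 0.5548 -0.3301  0.1194] 168 box x,y 0.0513 0.0017 angle 1.204
(np.float64(0.0005410825063858298), np.float64(0.004303762822027143), np.float64(0.005689471802128657))
```

View pics/k.png

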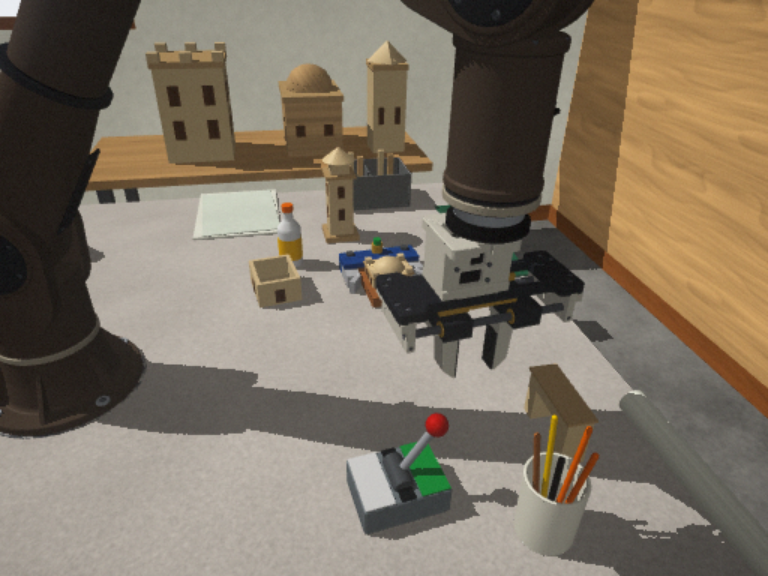

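The lever leans fully to green (knob at 437,425), the gatehouse sits in the block, the bystanders are where they were, and the arm is clear of everything.

```bash
python3 -c "
from cell import job; print(job.sign_off())"
```

```text
the job is handed in; nothing more can be done
None
```

The gatehouse was pushed fully home under the lip, then the lever was held upright for about 1.7 s and taken right over to green; the job is handed in at about 19 s on the clock, with no verdict returned.

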